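# Snap the carrying hook onto a clamped lamp battery

## Robot

A 6-joint arm with a two-finger parallel gripper is mounted at the origin on the work surface. World frame = base frame: x ahead of the robot, y to its left, z up, the work surface at z = 0. Lengths are in mm, angles in rad, forces in N, time in s.
With the tool pointing down it reaches from about 300 to 750 mm from the base axis. Payload 8.5 kg.
Tool frame: the origin (TCP) lies at the very end of the fingers, on their centre line; the grasp point (between the pads) lies 19 mm behind it; y points along the fingers, z is the direction in which the jaws open and shut, and the axes are right-handed (so a half turn about y gives the same grasp; the last joint's range is limited). The gripper opens to 88 mm and grips with 3 to 60 N. Pads are 18 mm wide; open, the fingers measure 123 mm over their backs; the gripper's body (75 mm by 187 mm) begins 45 mm behind the grasp point.
Start: joints at [-1.521, 0.381, 1.297, -0, 1.464, -0.215], TCP at [143.939, -530.813, 238.748] pointing down, gripper open.
Joint ranges: [-3.11, 3.11], [-0.89, 2.33], [0.22, 2.48], [-1.42, 4.56], [0.17, 2.85], [-2.88, 2.88]. Speed limits (rad/s): [2.39, 2.39, 3.14, 3.14, 3.14, 3.14].

## Interface

Orientations are given as a 3x3 rotation matrix whose columns are the frame's x, y, z axes.
In Python, from workcell import r gives the robot as it stands.
- The arm moves only by the tool send_rows, never from a script. Its argument "targets" is a list that holds one entry, the list of rows, each a list of 7 numbers: the shift along the tool's x, y, z in cm, then the turn, a rotation vector about the tool's x, y, z in degrees, then the opening, from 0 (shut) to 1 (fully open). In form: [[[tx, ty, tz, wx, wy, wz, grip], ...]]. A call has 1 to 20 rows; each row is the pose to reach, as a shift and turn from the pose measured when the call began, along the tool's axes at that moment; what a row does not reach only later rows make up. A row lasts 1/12 s, in which the tool goes at most 41.7 mm and 7.16 degrees, less where a joint would pass 70% of its speed; a pose out of reach is approached as far as the arm can. A call with a gripper value outside its range is refused whole. The fingers move at their own pace and stop on an object; "squeeze" is the grip in N (left out, the last holds). Time passes only in rows, so rows that repeat a pose let the fingers close. It gives the time, the measured TCP pose, the force and the opening at its end, in the units of the state.
- r.read_state(): the state, without advancing time (a new reading comes with each control period).
- r.snapshot(name): name is "side" or "top"; returns the picture (384x512x3 uint8, red, green, blue); there is no depth.
- r.get_calibration(name): a dict with "mtx" (3x3 intrinsics, pixels), "rvec" (rotation vector, rad) and "tvec" (3), from world to camera coordinates, as OpenCV has them. Camera axes: x right, y down, z forward; pixel columns grow to the right and rows downward; lengths in mm; the calibration is good to about 2 mm. A picture is of the moment at which its call begins. get_calibration takes no time and is no camera call.
- r.sign_off(): hands the job in, once; it reports no verdict.
Trained networks look in the newest picture that a camera, given by its name, has taken for a name from the list of things; names that differ only in an ending like _2 or _b are one class to them, and where a whole thing is asked for, a point or a joint stands for the part that bears it (a point fixed in the world has none). Each returns a list of dicts, best first, with "confidence" (0 to 1); they miss things now and then, are a little off and sometimes report something else, mostly with a low value. They report only what shows in the picture. A call takes as long as a camera call. They do not tell look-alikes from the thing itself.
- r.look_for(camera, target): "position" ([x, y, z] in mm, in world coordinates, good to about 4 mm: the middle of the surface that is visible of it).
- r.trace(camera, target): "region" (384x512 bool, what is visible of it).
- r.pinpoint(camera, target): "position" ([x, y, z] in mm, in world coordinates, good to about 4 mm: a listed point, or the origin of a listed thing).
The state is a dict: "clock": time; "joints": joint angles; "dq": joint speeds; "joint_efforts": joint torques, N m; "tcp_pos": TCP position; "tcp_rot": TCP orientation; "ft_force": force on the tool from outside, world axes, zero at the start; "wrist_torque": the same for the moment, N m; "grip_width": finger opening in mm.
Only numpy, scipy, OpenCV 4.12 (cv2) and the standard library are available. Lean on these libraries where they do the work, as an engineer would, in place of code of your own. Each camera call takes 0.05 s, during which the arm holds its last target.

## Task

Take the carrying hook that has the spring gate (not the open hook beside it) from its stand and push it straight down over the steel bail of the clamped lamp battery until the gate flicks shut beneath the bar. Pull it up firmly against the shut gate for a moment to prove that it holds, then let it down gently and leave it hanging upright on the bail, let go. Feel for the bail and never force or ram the hook against the battery or its bail, do not strike them with the gripper, and leave everything else where it is.

Things in the scene. Friction and masses are not known exactly. Their poses are not given: they have to be found in the camera images.
- hook: the carrying hook, loose, upright in a pocket of the stand: an upside-down steel U, 10 mm thick in x, with a grip block on top. Origin: middle of its underside; z up. Two legs fill y = -15 to -7 and y = 7 to 15 mm, from z = 0 to the crown, tips rounded at 4 mm radius; the 14 mm mouth between them opens downward and is closed by the gate. About 90 g; hung by its crown it stays upright by itself.
- hook_grip (a point): middle of the hook's black grip block, 72 mm above its origin: 26 mm wide in y, 16 mm in x, 40 mm high (z = 52 to 92 mm), to be taken from above with the fingers closing along the hook's y.
- hook_crown (a point): middle of the underside of the hook's crown (30 mm in y, 10 mm thick), 42 mm above its origin, where the bar comes to rest: a bar of 8 mm then has its axis 38 mm above the hook's origin.
- gate: the hook's spring gate, a steel tongue 13.5 x 8 x 3 mm. Origin on its hinge (y = -7, z = 10 mm in the hook's frame); shut, it lies along +y. A bar pushed up into the mouth swings it up against the hinge leg, so the bar must pass on the other side: axis at y = 0 to 3 mm. It is past at 28 mm above the hook's origin. A bar pulled against the shut gate from inside stands 15.5 mm above that origin.
- gate_hinge (a joint): angle of the gate (rad): 0 shut, up to 1.5 swung up into the hook; it cannot open downward. A spring shuts it; pushing a bar past it takes about 3 to 8 N, dropping as it flicks shut.
- housing: the grey lamp battery, fixed on an aluminium plate by a black toggle clamp on its +x side. Origin: middle of the plate's underside, z up. Case: x = -74 to 34, y = -47 to 47 mm, up to z = 61 mm; clamp: x = 10 to 145 mm, up to z = 90 mm. Over the case stands a steel bail: an upright portal of 8 mm round bar, posts at x = -48 and 8 mm, with a level bar along x between them.
- bail_track (a point): on the housing at x = -20, y = 0, z = 116 mm: the height of the bail bar's axis, at the middle of its length and at the MIDDLE of the bail's cross tracks. The bail itself may stand anywhere up to 14 mm to either side (along the housing's y): that is not measured and must be felt or seen. It is stiff: about 10 N sideways shifts it.
- stand: fixed stand for the hooks, steel base plate 150 x 75 x 6 mm with two black pockets, up to 18 mm above the shelf, at x = -35 and 35 mm. Origin at the middle of its underside. The hook stands on the 6 mm plate within a pocket, with 2 to 4 mm of play.
- open_hook: the other hook in the stand, of the same size and grip but a C shape open at the side and with no gate: not to be used. Origin at the middle of its underside.
- lens: clear acrylic lens lying on the shelf, 62 mm across, 15 mm high; origin under its middle. Leave alone.
- grommet: rubber grommet lying flat, 32 mm across, 10 mm high. Leave alone.
- clip_a: steel spring clip, 50 x 16 x 21 mm. Leave alone.
- clip_b: a second such clip. Leave alone.
- driver: screwdriver lying on the shelf. Leave alone.
- tray: open steel tray, 120 x 160 x 35 mm. Leave alone.
- can: aluminium can, 52 mm across, 90 mm high. Leave alone.
Not all that is in view belongs to the job. What is shaped like the hook but orange is not meant.

How it is judged (in metres and radians):
On the way, in this order (a step that is already met when the one before it is completed fails the run):
1. the bail's bar, pressed into the hook's mouth, swings the gate open (past 0.7 rad) (value of joint gate_hinge above 0.7 rad and contact force between gate and housing above 0.3 N), for 0.04 s.
2. with the gate shut again beneath the bar, the hook is pulled up so that the bar bears on the gate from inside with more than 4 N for 0.2 s (value of joint gate_hinge below 0.12 rad and contact force between gate and housing above 4 N and z of hook in the frame of housing between 0.09 and 0.1065 m), for 0.2 s.
At the end, for the whole second after the job is handed in: The hook hangs by its crown on the bail's bar, gate shut (under 0.12 rad) beneath the bar: its origin 70 to 86 mm above the housing's origin, within 30 mm of it in x about the bail's middle and 30 mm in y, upright within 0.35 rad, still and let go (value of joint gate_hinge below 0.12 rad and z of hook in the frame of housing between 0.07 and 0.086 m and x of hook in the frame of housing between -0.05 and 0.01 m and y of hook in the frame of housing between -0.03 and 0.03 m and angle between hook's own z axis and vertical below 0.35 rad and linear speed of hook below 0.05 m/s); the robot touches nothing.
It fails at once if the hook presses on the battery, clamp or bail with more than 25 N (contact force between hook and housing above 25 N).
It fails at once if the robot itself strikes the battery, clamp or bail with more than 10 N (contact force between any of the arm, the fingers and housing above 10 N).
It fails at once if a bystander is moved by more than 20 mm (distance of any of open_hook, lens, grommet, clip_a, clip_b, driver, tray, can from where it was at the start of the episode above 0.02 m).
It also fails if it takes over 72 s, if anything falls off the work surface, if the arm or the gripper's body presses on something with over 40 N, if the wrist force passes 120 N, or if a joint passes its speed limit or range.

## Working session

There is one attempt and no reset: what is moved stays moved. The work goes in short steps, Python scripts to look and compute and a tool call to move; the robot and the scene stay as the last step left them, time stands still between calls to the robot, and variables do not carry over. Pictures are saved under pics/ and viewed, and the job is handed in when it is done.

Besides the shell and the picture viewer there is one more tool, called as name([rows], argument=value, ...), one row to a line, values as JSON. send_rows: Moves the arm, as the interface text tells. Its arguments: {"type":"object","properties":{"targets":{"type":"array"},"squeeze":{"type":"number"}},"required":["targets"]}

```bash
mkdir -p pics; ls; python3 - <<'E'
from workcell import r
import cv2,numpy as np
s=r.read_state()
for k in s: print(k,np.round(s[k],3).tolist())
for c in ("side","top"):
    im=r.snapshot(c); cv2.imwrite(f"pics/{c}0.png",im[:,:,::-1])
    cal=r.get_calibration(c); print(c,{k:np.round(np.array(v),4).tolist() for k,v in cal.items()})
E
```

```text
pics
clock 0.0
joints [-1.521, 0.381, 1.298, -0.0, 1.464, -0.215]
dq [-0.0, 0.001, -0.002, -0.001, 0.0, -0.002]
joint_efforts [-0.002, -43.794, -22.455, 0.071, 0.035, -0.0]
tcp_pos [143.903, -530.552, 238.146]
tcp_rot [[-0.965, -0.0, 0.262], [-0.262, 0.001, -0.965], [-0.0, -1.0, -0.001]]
ft_force [-0.368, -0.483, 0.729]
wrist_torque [0.036, 0.024, -0.021]
grip_width 88.185
side {'mtx': [[385.3785, 0.0, 255.4645], [0.0, 385.3785, 197.2796], [0.0, 0.0, 1.0]], 'rvec': [1.0483, -2.44, 1.0056], 'tvec': [389.1045, 338.6736, 895.1417]}
top {'mtx': [[493.698, 0.0, 248.6047], [0.0, 493.698, 191.3449], [0.0, 0.0, 1.0]], 'rvec': [2.0421, -2.1677, 0.2317], 'tvec': [40.9371, 551.3898, 1681.3679]}
```

View pics/side0.png

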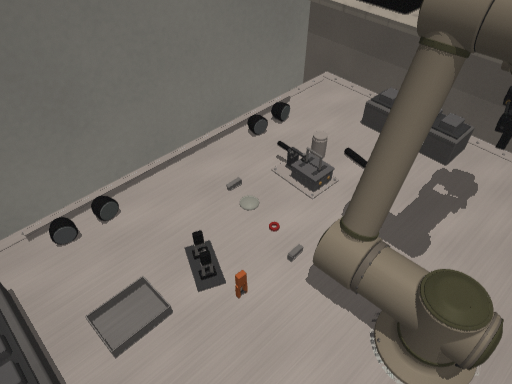

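View pics/top0.png

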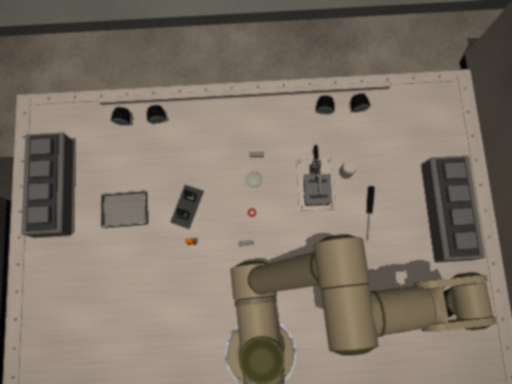

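```bash
cat > h.py <<'E'
from workcell import r
import cv2,numpy as np
def cal(c):
    k=r.get_calibration(c); return np.array(k["mtx"],float),np.array(k["rvec"],float),np.array(k["tvec"],float)
def proj(c,p):
    K,rv,t=cal(c); return cv2.projectPoints(np.array(p,float).reshape(-1,3),rv,t,K,None)[0].reshape(-1,2)
def ray(c,uv):
    K,rv,t=cal(c); R=cv2.Rodrigues(rv)[0]; d=R.T@np.linalg.inv(K)@np.array([uv[0],uv[1],1.0]); return -R.T@t,d/np.linalg.norm(d)
def atz(c,uv,z):
    o,d=ray(c,uv); return o+d*(z-o[2])/d[2]
def tri(a,b):  # (cam,uv) pairs
    o1,d1=ray(*a);o2,d2=ray(*b)
    A=np.stack([d1,-d2],1);s=np.linalg.lstsq(A,o2-o1,rcond=None)[0]
    p,q=o1+s[0]*d1,o2+s[1]*d2; return (p+q)/2,np.linalg.norm(p-q)
E
python3 - <<'E'
from h import *
for c in("side","top"):
    print(c,ray(c,(256,192))[0].round())
    for t in ("hook_grip","hook","housing","bail_track","stand","open_hook","hook_crown"):
        for d in r.pinpoint(c,t)[:3]:
            print(t,np.round(d["position"],1),round(d["confidence"],2),proj(c,d["position"]).round())
print(r.read_state()["clock"])
E
```

```text
side [-15. 551. 874.]
hook_grip [488.3 248.5  76.3] 0.75 [[205. 259.]]
hook_grip [390.9 219.9  69.8] 0.7 [[239. 278.]]
hook [3.840e+02 2.207e+02 3.000e-01] 0.75 [[242. 295.]]
hook [491.4 247.4   5.2] 0.73 [[207. 274.]]
hook [ 616.3 -350.6    1.4] 0.33 [[317. 155.]]
housing [ 565.2 -234.3    3.1] 0.97 [[306. 177.]]
housing [704.6 -29.7   1.6] 0.2 [[233. 185.]]
bail_track [ 550.  -233.2  115.8] 0.86 [[313. 153.]]
stand [ 5.258e+02  2.363e+02 -1.000e-01] 0.89 [[202. 265.]]
open_hook [492.9 248.6   2.5] 0.61 [[206. 274.]]
open_hook [555.4 219.2   7.5] 0.6 [[201. 253.]]
hook_crown [493.  248.6  44.5] 0.8 [[205. 265.]]
hook_crown [701.1 -29.2   2.8] 0.57 [[233. 186.]]
top [ 175.   20. 1761.]
hook_grip [487.7 249.   76.9] 0.63 [[180. 213.]]
hook_grip [388.  219.5  69.1] 0.37 [[190. 241.]]
hook [554.2 219.3   9.5] 0.74 [[191. 197.]]
hook [487.7 250.1   6. ] 0.52 [[183. 216.]]
hook [ 566.2 -237.4   -2.6] 0.49 [[315. 188.]]
housing [ 5.666e+02 -2.381e+02  1.000e-01] 0.7 [[316. 187.]]
housing [524.5 457.8  -5.7] 0.45 [[126. 210.]]
housing [489.7 248.5   8.1] 0.3 [[183. 216.]]
bail_track [ 547.5 -237.3  113.2] 0.97 [[320. 185.]]
bail_track [486.9 247.5  44.6] 0.67 [[182. 215.]]
stand [520.7 234.1  -2. ] 0.77 [[187. 207.]]
open_hook [556.1 219.9   8.8] 0.43 [[190. 197.]]
hook_crown [384.5 222.   42.8] 0.59 [[190. 243.]]
hook_crown [489.4 244.1  45.8] 0.51 [[183. 214.]]
0.8
```

```bash
python3 - <<'E'
import cv2
a=cv2.imread("pics/side0.png");b=cv2.imread("pics/top0.png")
cv2.imwrite("pics/z1.png",cv2.resize(a[215:305,170:260],(720,600)[::1] and (600,600),interpolation=cv2.INTER_CUBIC))
cv2.imwrite("pics/z2.png",cv2.resize(a[120:200,265:345],(600,600),interpolation=cv2.INTER_CUBIC))
cv2.imwrite("pics/z3.png",cv2.resize(b[175:235,160:220],(600,600),interpolation=cv2.INTER_CUBIC))
cv2.imwrite("pics/z4.png",cv2.resize(b[140:220,280:360],(600,600),interpolation=cv2.INTER_CUBIC))
E
```

```text
(no output)
```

View pics/z1.png

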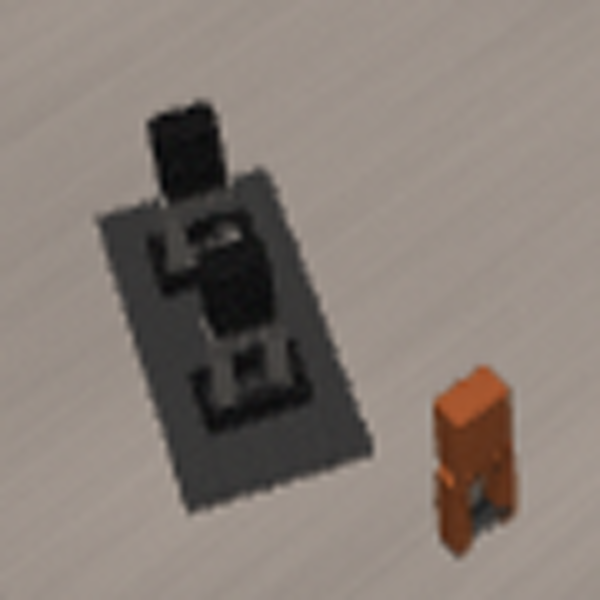

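View pics/z2.png

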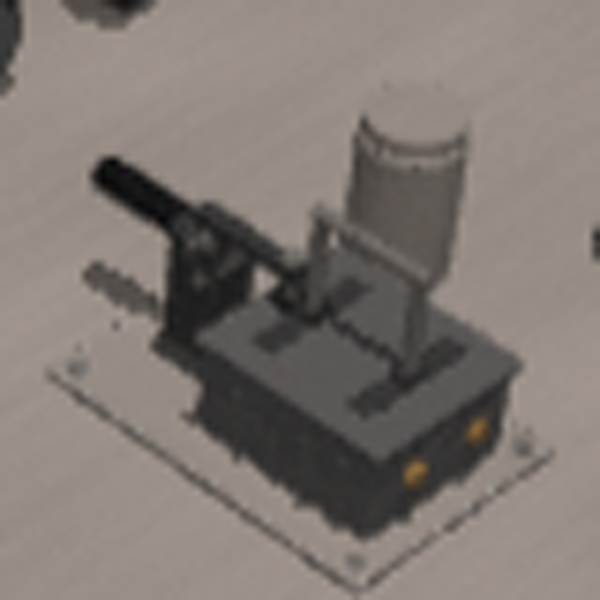

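View pics/z3.png

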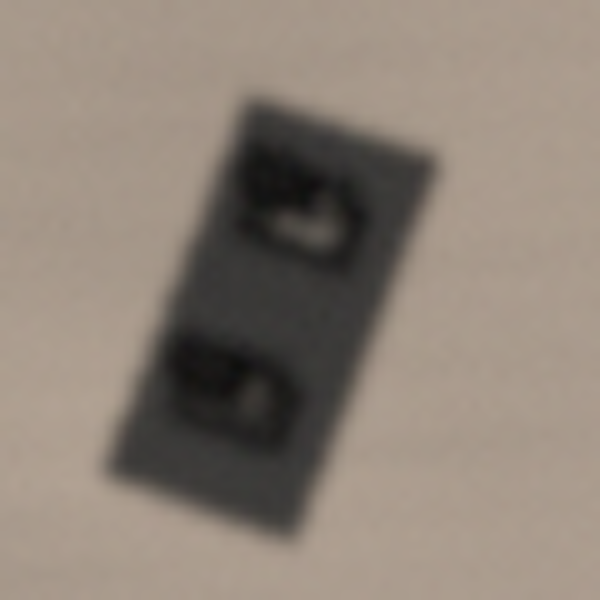

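View pics/z4.png

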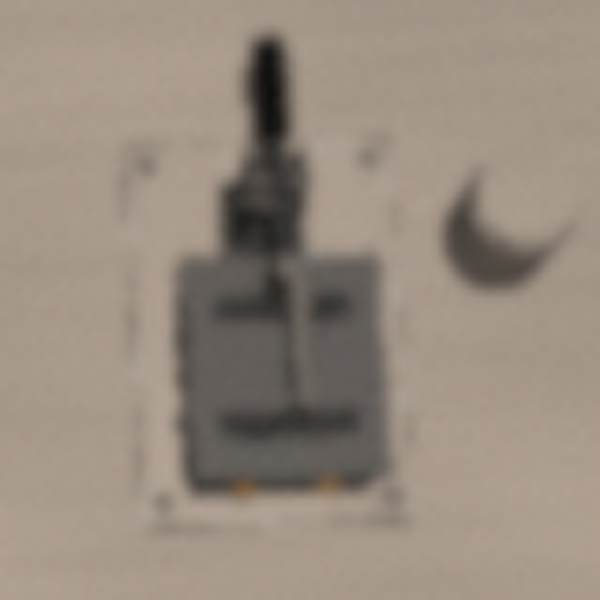

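```bash
python3 - <<'E'
from h import *
z2=lambda u,v:(265+u/7.5-.43,120+v/7.5-.43)
z4=lambda u,v:(280+u/7.5-.43,140+v/7.5-.43)
z3=lambda u,v:(160+u/10-.45,175+v/10-.45)
z1=lambda u,v:(170+u/6.667-.43,215+v/6.667-.43)
print("bar ends side/top z116")
for a in((320,215),(437,283)): print(atz("side",z2(*a),116).round(1))
for a in((290,270),(300,405)): print(atz("top",z4(*a),116).round(1))
print("plate screws top z~10")
S=[atz("top",z4(*a),10) for a in((148,165),(367,157),(163,502),(394,497))]
for s in S:print(s.round(1))
print("screws side")
for a in((78,368),(355,565),(523,442)): print(atz("side",z2(*a),10).round(1))
print("case top corners side z61/top")
for a in((200,335),(375,458),(522,362)): print(atz("side",z2(*a),61).round(1))
for a in((180,260),(380,262),(190,480),(383,475)): print(atz("top",z4(*a),61).round(1))
print("stand corners z6")
for a in((245,95),(440,157),(105,470),(295,545)): print(atz("top",z3(*a),6).round(1))
for a in((97,215),(265,170),(190,512),(372,453)): print(atz("side",z1(*a),6).round(1))
print("grip top corners side z98")
for a in((150,122),(210,103),(203,258),(262,238)): print(atz("side",z1(*a),98).round(1))
E
```

```text
bar ends side/top z116
[ 576.5 -237.   116. ]
[ 513.5 -237.8  116. ]
[ 581.5 -233.7  116. ]
[ 518.2 -232.5  116. ]
plate screws top z~10
[ 665.  -185.2   10. ]
[ 662.5 -292.8   10. ]
[ 496.8 -178.8   10. ]
[ 492.5 -289.8   10. ]
screws side
[ 660.9 -182.4   10. ]
[ 491.1 -176.9   10. ]
[ 490.4 -289.7   10. ]
case top corners side z61/top
[ 599.8 -193.    61. ]
[ 496.6 -187.8   61. ]
[ 492.6 -280.    61. ]
[ 603.2 -190.6   61. ]
[ 596.5 -285.    61. ]
[ 497.  -186.4   61. ]
[ 494.  -276.6   61. ]
stand corners z6
[606.5 241.7   6. ]
[579.  171.4   6. ]
[470.9 296.2   6. ]
[439.7 228.8   6. ]
[605.4 238.7   6. ]
[575.5 172.2   6. ]
[465.  297.3   6. ]
[436.9 229.8   6. ]
grip top corners side z98
[562.3 229.9  98. ]
[553.8 207.   98. ]
[496.2 255.1  98. ]
[488.3 233.4  98. ]
```

```bash
cat >> h.py <<'E'
from scipy.spatial.transform import Rotation as Ro
def rot(zang):  # tool down, tool z at given world angle (deg)
    a=np.radians(zang); z=np.array([np.cos(a),np.sin(a),0]); y=np.array([0,0,-1.]); x=np.cross(y,z); return np.stack([x,y,z],1)
def row(pos,zang,start=None):
    s=r.read_state(); R=np.array(s["tcp_rot"]);p=np.array(s["tcp_pos"])
    t=R.T@(np.array(pos,float)-p)/10; w=np.degrees(Ro.from_matrix(R.T@rot(zang)).as_rotvec())
    return t.round(2).tolist()+w.round(1).tolist(), (np.linalg.norm(t)/4.17).round(1), (np.linalg.norm(w)/7.16).round(1)
E
python3 -c "
from h import *
print(row([460,-200,260],-20)); print(row([500,130,260],30))"
```

```text
([-39.16, -2.12, -23.66, -0.0, -54.8, -0.0], np.float64(11.0), np.float64(7.7))
([-51.66, -2.12, -54.46, -0.0, -104.8, 0.0], np.float64(18.0), np.float64(14.6))
```

send_rows([
  [[-39.2,-2.1,-23.7,0,-55,0,1],[-39.2,-2.1,-23.7,0,-55,0,1],[-39.2,-2.1,-23.7,0,-55,0,1],[-39.2,-2.1,-23.7,0,-55,0,1],[-39.2,-2.1,-23.7,0,-55,0,1],[-39.2,-2.1,-23.7,0,-55,0,1],[-39.2,-2.1,-23.7,0,-55,0,1],[-39.2,-2.1,-23.7,0,-55,0,1],[-39.2,-2.1,-23.7,0,-55,0,1],[-39.2,-2.1,-23.7,0,-55,0,1],[-39.2,-2.1,-23.7,0,-55,0,1],[-51.7,-2.1,-54.5,0,-105,0,1],[-51.7,-2.1,-54.5,0,-105,0,1],[-51.7,-2.1,-54.5,0,-105,0,1],[-51.7,-2.1,-54.5,0,-105,0,1],[-51.7,-2.1,-54.5,0,-105,0,1],[-51.7,-2.1,-54.5,0,-105,0,1],[-51.7,-2.1,-54.5,0,-105,0,1],[-51.7,-2.1,-54.5,0,-105,0,1],[-51.7,-2.1,-54.5,0,-105,0,1]],
])

```text
clock: 2.47
tcp_pos: [500.0, 136.3, 259.7]
tcp_rot: [[0.508, 0.0, 0.861], [-0.861, 0.002, 0.508], [-0.001, -1.0, 0.001]]
ft_force: [-0.3, -0.2, 0.2]
grip_width: 87.9
```

```bash
python3 -c "
from h import *
s=r.read_state();print(s['tcp_pos'],s['joints'],s['clock'])
print(row([488.5,248,150],67.6))
for c in('side','top'):
    im=r.snapshot(c); cv2.imwrite(f'pics/{c}1.png',im[:,:,::-1])
    print(proj(c,[s['tcp_pos'],[546,-235.5,116]]))
    K=im[120:200,265:345] if c=='side' else im[140:220,280:360]
    cv2.imwrite(f'pics/{c}1z.png',cv2.resize(K[:,:,::-1],(600,600),interpolation=cv2.INTER_CUBIC))
    for t in ('gate','gate_hinge','hook','bail_track','housing'):
        for d in r.pinpoint(c,t)[:3]:
            print(c,t,np.round(d['position'],1),round(d['confidence'],2))
"
```

```text
[499.9858713  136.30450786 259.7131576 ] [ 0.03658143  0.30942466  1.34489179  0.00171431  1.48687975 -0.49681479] 2.4667
([-10.19, 10.99, 4.68, -0.1, -37.0, -0.1], np.float64(3.8), np.float64(5.2))
[[232.3807959  182.24971215]
 [314.28882078 152.81742167]]Traceback (most recent call last):
  File "<string>", line 11, in <module>
    for d in r.pinpoint(c,t)[:3]:
             ~~~~~~~~~~^^^^^
ValueError: it knows: bail_track, can, clip, driver, gate, grommet, hook, hook_crown, hook_grip, housing, lens, open_hook, stand, tray
```

```bash
python3 -c "
from h import *
print(row([488.5,248,150],67.6))
for c in('top','side'):
    im=r.snapshot(c); cv2.imwrite(f'pics/{c}1.png',im[:,:,::-1])
    print(proj(c,[[546,-235.5,116]]))
    K=im[120:200,265:345] if c=='side' else im[140:220,280:360]
    cv2.imwrite(f'pics/{c}1z.png',cv2.resize(K[:,:,::-1],(600,600),interpolation=cv2.INTER_CUBIC))
    for t in ('gate','hook','hook_grip','bail_track','housing'):
        for d in r.pinpoint(c,t)[:3]:
            print(c,t,np.round(d['position'],1),round(d['confidence'],2))
"
```

```text
([-10.62, 10.96, 4.87, 0.0, -37.3, -0.0], np.float64(3.8), np.float64(5.2))
[[319.70540926 185.59505169]]
top hook [ 569.3 -237.3   -0.7] 0.32
top bail_track [ 548.5 -239.7  112.8] 0.95
top housing [ 569.4 -239.2   -1.1] 0.97
[[314.28882078 152.81742167]]
side hook [385.8 218.2   0.6] 0.83
side hook [492.1 246.3  10.4] 0.78
side hook_grip [387.  221.3  71. ] 0.69
side hook_grip [486.1   0.7  -3.6] 0.61
side hook_grip [492.3 247.3   6.8] 0.52
side bail_track [ 6.124e+02 -1.580e+01 -2.000e-01] 0.74
side bail_track [488.  250.6  70.8] 0.73
side housing [ 569.9 -235.    -2. ] 0.87
side housing [493.  245.3  43.7] 0.75
```

View pics/side1.png

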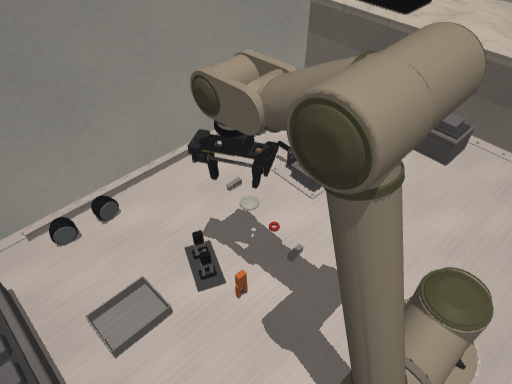

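send_rows([
  [[-10.6,11.0,4.9,0,-37.3,0,1],[-10.6,11.0,4.9,0,-37.3,0,1],[-10.6,11.0,4.9,0,-37.3,0,1],[-10.6,11.0,4.9,0,-37.3,0,1],[-10.6,11.0,4.9,0,-37.3,0,1],[-10.6,11.0,4.9,0,-37.3,0,1],[-10.6,11.0,4.9,0,-37.3,0,1],[-10.6,11.0,4.9,0,-37.3,0,1]],
])

```text
clock: 3.83
tcp_pos: [489.6, 246.5, 149.9]
tcp_rot: [[0.923, 0.0, 0.385], [-0.385, 0.0, 0.923], [0.0, -1.0, 0.0]]
ft_force: [-0.1, 0.4, 0.8]
grip_width: 88.0
```

```bash
python3 -c "
from h import *
print(row([488.5,248,62],67.6))
s=r.read_state()
for c in('side',):
    im=r.snapshot(c)
    print(proj(c,[s['tcp_pos'],[488.5,248,98]]))
    cv2.imwrite(f'pics/{c}2.png',cv2.resize(im[190:290,150:270,::-1],(720,600),interpolation=cv2.INTER_CUBIC))
"
```

```text
([-0.16, 8.79, 0.09, -0.0, -0.2, 0.0], np.float64(2.1), np.float64(0.0))
[[202.34906282 239.82182387]
 [204.19588916 253.493638  ]]
```

View pics/side2.png

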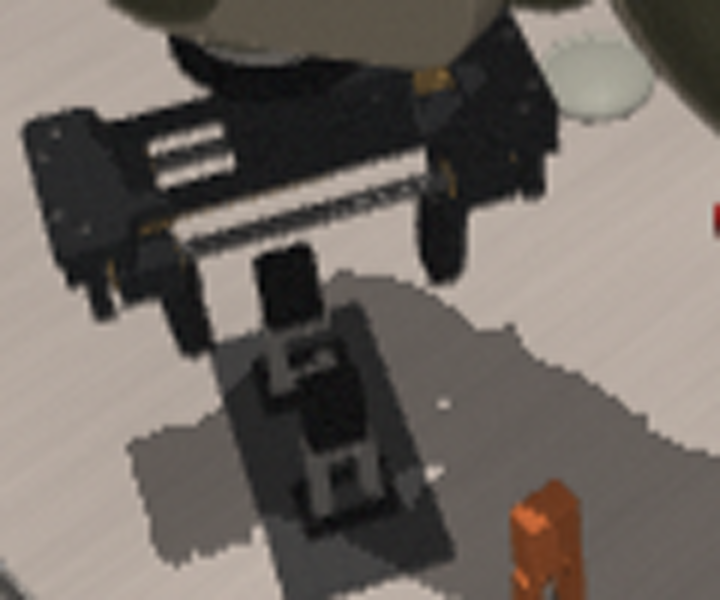

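send_rows([
  [[-0.1,2.5,0.1,0,0,0,1],[-0.1,5.0,0.1,0,0,0,1],[-0.1,7.0,0.1,0,0,0,1],[-0.1,8.2,0.1,0,0,0,1],[-0.1,8.8,0.1,0,0,0,1],[-0.1,8.8,0.1,0,0,0,1]],
])

```text
clock: 4.38
tcp_pos: [488.9, 247.3, 61.3]
tcp_rot: [[0.922, -0.001, 0.386], [-0.386, -0.0, 0.922], [-0.001, -1.0, -0.001]]
ft_force: [0.8, 0.3, 0.1]
grip_width: 88.0
```

```bash
python3 -c "
from h import *
s=r.read_state();print(s['tcp_pos'],s['ft_force'])
for c in('side',):
    im=r.snapshot(c)
    print(proj(c,[s['tcp_pos'],[488.5,248,98]]))
    cv2.imwrite(f'pics/{c}3.png',cv2.resize(im[190:290,150:270,::-1],(720,600),interpolation=cv2.INTER_CUBIC))
"
```

```text
[488.92631239 247.34462397  61.27136989] [0.7911347  0.31496582 0.0682866 ]
[[205.65624388 261.91854493]
 [204.19588916 253.493638  ]]
```

View pics/side3.png

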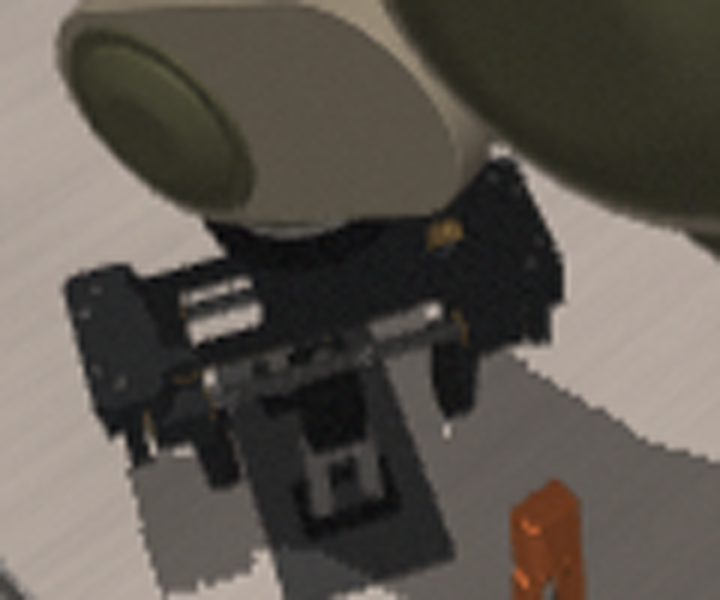

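send_rows([
  [[0,0,0,0,0,0,0.4],[0,0,0,0,0,0,0.35],[0,0,0,0,0,0,0.3],[0,0,0,0,0,0,0.2],[0,0,0,0,0,0,0.2],[0,0,0,0,0,0,0.2],[0,0,0,0,0,0,0.2],[0,0,0,0,0,0,0.2],[0,0,0,0,0,0,0.2],[0,0,0,0,0,0,0.2]],
], squeeze=30)

```text
clock: 5.27
tcp_pos: [489.3, 247.5, 62.2]
tcp_rot: [[0.923, 0.0, 0.386], [-0.386, 0.0, 0.923], [0.0, -1.0, 0.0]]
ft_force: [-0.1, -0.1, -0.1]
grip_width: 25.8
```

send_rows([
  [[0,-0.5,0,0,0,0,0.2],[0,-1.5,0,0,0,0,0.2],[0,-3,0,0,0,0,0.2],[0,-6,0,0,0,0,0.2],[0,-10,0,0,0,0,0.2],[0,-10,0,0,0,0,0.2]],
])

```text
clock: 5.77
tcp_pos: [491.8, 248.3, 169.8]
tcp_rot: [[0.923, 0.012, 0.386], [-0.386, 0.003, 0.923], [0.01, -1.0, 0.008]]
ft_force: [0.5, 0.8, -0.1]
grip_width: 25.9
```

```bash
python3 -c "
from h import *
s=r.read_state();print(s['tcp_pos'],s['ft_force'],s['grip_width'])
print(row([340,370,560],67.6))
"
```

```text
[491.80240339 248.34542907 169.7559847 ] [ 0.4742851   0.7970475  -0.14212265] 25.899935365605234
([-18.3, -39.17, 5.67, -0.4, -0.3, 0.6], np.float64(10.5), np.float64(0.1))
```

send_rows([
  [[-18.3,-39.2,5.7,0,0,0,0.2],[-18.3,-39.2,5.7,0,0,0,0.2],[-18.3,-39.2,5.7,0,0,0,0.2],[-18.3,-39.2,5.7,0,0,0,0.2],[-18.3,-39.2,5.7,0,0,0,0.2],[-18.3,-39.2,5.7,0,0,0,0.2],[-18.3,-39.2,5.7,0,0,0,0.2],[-18.3,-39.2,5.7,0,0,0,0.2],[-18.3,-39.2,5.7,0,0,0,0.2],[-18.3,-39.2,5.7,0,0,0,0.2],[-18.3,-39.2,5.7,0,0,0,0.2],[-18.3,-39.2,5.7,0,0,0,0.2],[-18.3,-39.2,5.7,0,0,0,0.2]],
])

```text
clock: 6.85
tcp_pos: [339.7, 370.4, 560.9]
tcp_rot: [[0.923, 0.014, 0.385], [-0.385, 0.004, 0.923], [0.012, -1.0, 0.01]]
ft_force: [0.3, 0.5, -0.6]
grip_width: 25.8
```

```bash
python3 -c "
from h import *
s=r.read_state();p=s['tcp_pos'];print(p,s['ft_force'],s['grip_width'],s['joints'])
im=r.snapshot('side'); cv2.imwrite('pics/side4.png',im[:,:,::-1])
R=np.array(s['tcp_rot'])
uv=proj('side',[p, np.array(p)+R[:,1]*56, np.array(p)+R[:,1]*46-7*R[:,2],np.array(p)+R[:,1]*46+7*R[:,2]]);print(uv)
u,v=uv[1].astype(int)
cv2.imwrite('pics/side4z.png',cv2.resize(im[v-50:v+30,u-40:u+40,::-1],(600,600),interpolation=cv2.INTER_CUBIC)); print(u-40,v-50)
for t in ('gate','hook','hook_grip','hook_crown'):
  for d in r.pinpoint('side',t)[:3]:
    q=np.array(d['position']);print(t,np.round(R.T@(q-p),1),round(d['confidence'],2))
"
```

```text
[339.72065569 370.41974345 560.8984271 ] [ 0.25206378  0.47116643 -0.59252646] 25.782802981701277 [ 0.5948537   0.30410613  0.50246226 -0.00591425  2.32064385 -0.58510647]
[[166.45594646 157.6766994 ]
 [172.62995842 189.07719012]
 [176.67851354 182.60548792]
 [166.4796112  185.04650994]]
132 139
gate [-1.9 42.4 -6.5] 0.45
gate [217.7 565.2 -57.2] 0.33
hook [  93.5  561.5 -126.8] 0.84
hook [ 0.4 52.2  2. ] 0.6
hook [ 482.2  562.6 -235.1] 0.3
hook_grip [ -2.6 -11.5  -0.4] 0.9
hook_grip [  98.1  491.1 -124.2] 0.61
hook_grip [ 0.5 18.1 -2.4] 0.47
hook_crown [ 1.3 15.9 -1.7] 0.94
hook_crown [  94.6  520.7 -122.4] 0.6
```

View pics/side4z.png

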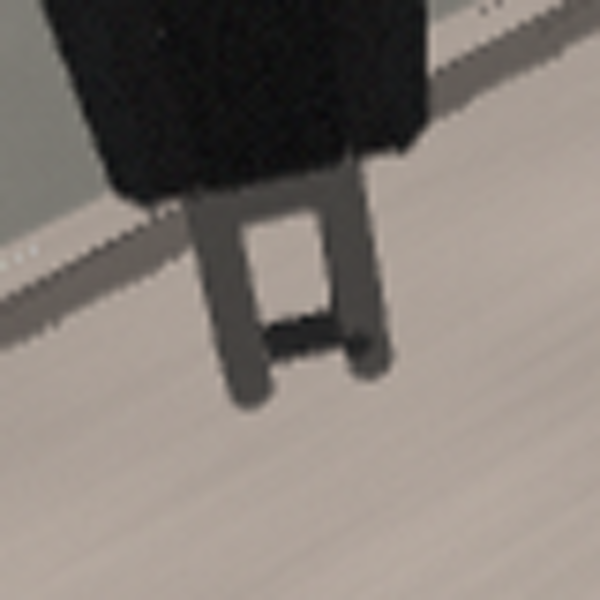

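```bash
python3 -c "
from h import *
print(row([547,-237.2,230],88.1))
"
```

```text
([42.22, 33.02, -48.19, -0.2, -20.8, 0.6], np.float64(17.3), np.float64(2.9))
```

send_rows([
  [[42.2,33.0,-48.2,-0.2,-20.8,0.6,0.2],[42.2,33.0,-48.2,-0.2,-20.8,0.6,0.2],[42.2,33.0,-48.2,-0.2,-20.8,0.6,0.2],[42.2,33.0,-48.2,-0.2,-20.8,0.6,0.2],[42.2,33.0,-48.2,-0.2,-20.8,0.6,0.2],[42.2,33.0,-48.2,-0.2,-20.8,0.6,0.2],[42.2,33.0,-48.2,-0.2,-20.8,0.6,0.2],[42.2,33.0,-48.2,-0.2,-20.8,0.6,0.2],[42.2,33.0,-48.2,-0.2,-20.8,0.6,0.2],[42.2,33.0,-48.2,-0.2,-20.8,0.6,0.2],[42.2,33.0,-48.2,-0.2,-20.8,0.6,0.2],[42.2,33.0,-48.2,-0.2,-20.8,0.6,0.2],[42.2,33.0,-48.2,-0.2,-20.8,0.6,0.2],[42.2,33.0,-48.2,-0.2,-20.8,0.6,0.2],[42.2,33.0,-48.2,-0.2,-20.8,0.6,0.2],[42.2,33.0,-48.2,-0.2,-20.8,0.6,0.2],[42.2,33.0,-48.2,-0.2,-20.8,0.6,0.2],[42.2,33.0,-48.2,-0.2,-20.8,0.6,0.2],[42.2,33.0,-48.2,-0.2,-20.8,0.6,0.2],[42.2,33.0,-48.2,-0.2,-20.8,0.6,0.2]],
])

```text
clock: 8.77
tcp_pos: [546.0, -237.9, 228.7]
tcp_rot: [[0.999, -0.003, 0.036], [-0.036, 0.003, 0.999], [-0.003, -1.0, 0.002]]
ft_force: [0.2, -0.0, -0.1]
grip_width: 25.8
```

```bash
cat > look.py <<'E'
from h import *
import sys
n=sys.argv[1]
s=r.read_state();p=np.array(s['tcp_pos']);R=np.array(s['tcp_rot']);print(p.round(1),np.round(s['ft_force'],2),s['grip_width'],s['clock'])
for c in ('side','top'):
    im=r.snapshot(c)
    uv=proj(c,[p+R[:,1]*56,[547,-235.6,116]]);u,v=uv[1].astype(int)
    print(c,uv.round(1).tolist(),u-30,v-35)
    cv2.imwrite(f'pics/{c}{n}.png',cv2.resize(im[v-35:v+25,u-30:u+30,::-1],(600,600),interpolation=cv2.INTER_CUBIC))
E
python3 look.py 5
```

```text
[ 546.  -237.9  228.7] [ 0.25 -0.01 -0.07] 25.773541863037774 8.7667
side [[316.8, 137.8], [314.1, 152.7]] 284 117
top [[322.7, 181.7], [319.7, 185.3]] 289 150
```

View pics/side5.png

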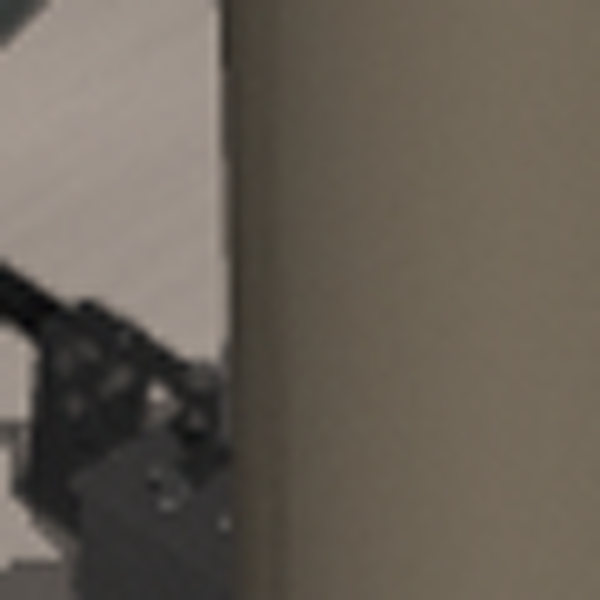

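View pics/top5.png

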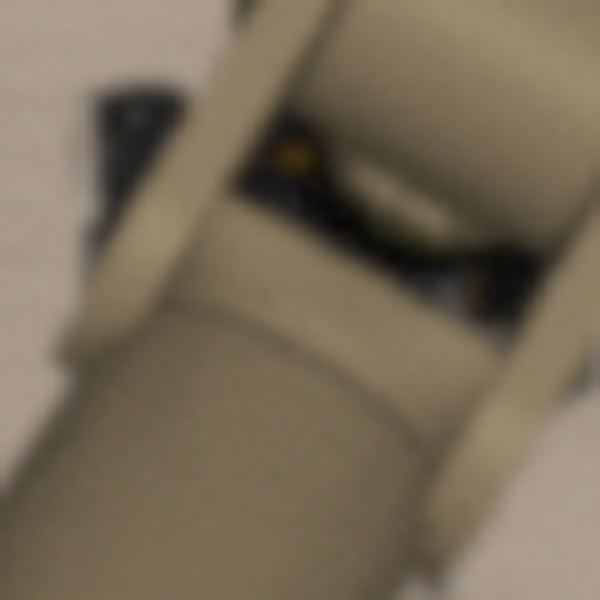

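```bash
python3 - <<'E'
import cv2
a=cv2.imread("pics/side0.png");b=cv2.imread("pics/top0.png")
def z(im,x,y,w,n):
    m=cv2.resize(im[y:y+w,x:x+w],(600,600),interpolation=cv2.INTER_NEAREST)
    m=cv2.convertScaleAbs(m,alpha=1.6,beta=0); cv2.imwrite(n,m)
z(a,295,140,40,"pics/bz1.png"); z(b,305,165,30,"pics/bz2.png")
E
```

```text
(no output)
```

View pics/bz1.png

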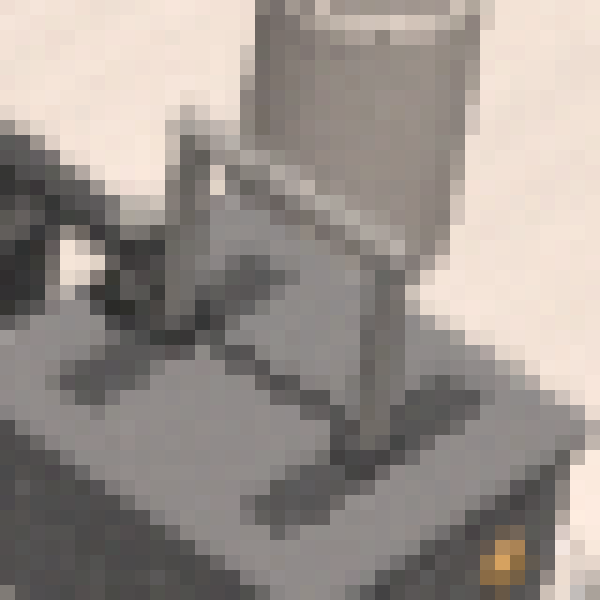

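View pics/bz2.png

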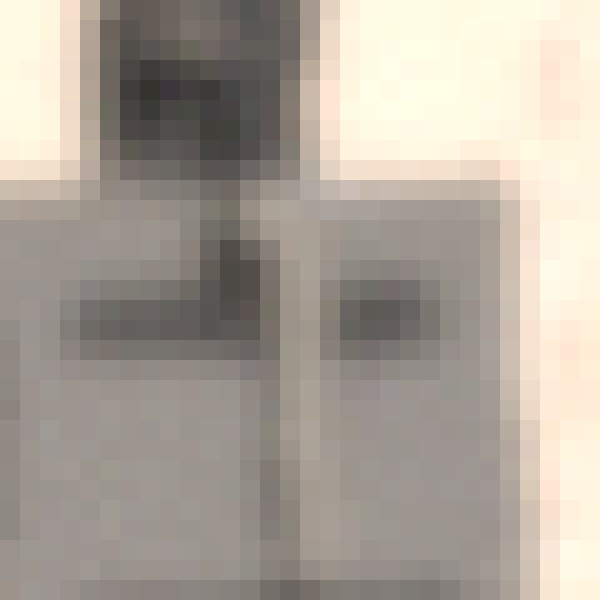

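```bash
python3 - <<'E'
from h import *
for u,v in((295,220),(305,320),(315,540)): print("bar top",atz("top",(305+u/20-.5,165+v/20-.5),116).round(1))
print("slot top",atz("top",(305+257/20-.5,165+320/20-.5),61).round(1))
for u,v in((185,118),(290,175),(390,240)): print("bar side",atz("side",(295+u/15-.5,140+v/15-.5),116).round(1))
for u,v in((368,457),(176,330),(372,455),(180,327)): print("slot side",atz("side",(295+u/15-.5,140+v/15-.5),61).round(1))
# can edge etc. skip
E
```

```text
bar top [ 581.6 -237.1  116. ]
bar top [ 563.9 -237.3  116. ]
bar top [ 525.3 -235.5  116. ]
slot top [ 577.4 -237.4   61. ]
bar side [ 580.3 -239.4  116. ]
bar side [ 552.4 -240.8  116. ]
bar side [ 524.1 -239.3  116. ]
slot side [ 519.5 -236.7   61. ]
slot side [ 575.4 -238.8   61. ]
slot side [ 519.3 -237.8   61. ]
slot side [ 575.5 -240.2   61. ]
```

```bash
python3 -c "
from h import *
print(row([547,-238.2,182],88.1))
"
```

```text
([0.06, 4.87, -0.18, -0.0, -0.0, -0.0], np.float64(1.2), np.float64(0.0))
```

send_rows([
  [[0.06,1.5,-0.18,0,0,0,0.2],[0.06,3.0,-0.18,0,0,0,0.2],[0.06,4.3,-0.18,0,0,0,0.2],[0.06,4.87,-0.18,0,0,0,0.2],[0.06,4.87,-0.18,0,0,0,0.2],[0.06,4.87,-0.18,0,0,0,0.2]],
])

```text
clock: 9.37
tcp_pos: [547.2, -237.6, 183.1]
tcp_rot: [[0.999, 0.001, 0.033], [-0.033, -0.0, 0.999], [0.001, -1.0, -0.0]]
ft_force: [-0.5, -0.6, -0.6]
grip_width: 25.7
```

```bash
python3 -c "
from h import *
s=r.read_state();print(s['tcp_pos'],s['ft_force'],s['wrist_torque'])
print(row([547,-238.2,182],88.1))
"
```

```text
[ 547.15289754 -237.62728043  183.12487387] [-0.51420875 -0.58119604 -0.63377212] [ 0.0309434  -0.1557059  -0.03319672]
([-0.01, 0.11, -0.06, 0.0, 0.0, 0.0], np.float64(0.0), np.float64(0.0))
```

send_rows([
  [[0,0.2,-0.06,0,0,0,0.2],[0,0.4,-0.06,0,0,0,0.2],[0,0.6,-0.06,0,0,0,0.2],[0,0.7,-0.06,0,0,0,0.2],[0,0.8,-0.06,0,0,0,0.2],[0,0.8,-0.06,0,0,0,0.2]],
])

```text
clock: 9.87
tcp_pos: [547.1, -238.2, 174.9]
tcp_rot: [[0.999, 0.0, 0.033], [-0.033, 0.0, 0.999], [0.0, -1.0, 0.0]]
ft_force: [0.2, -0.6, -1.0]
grip_width: 26.1
```

send_rows([
  [[0,0.05,0,0,0,0,0.2],[0,0.1,0,0,0,0,0.2],[0,0.1,0,0,0,0,0.2]],
])

```text
clock: 10.12
tcp_pos: [547.1, -238.3, 173.8]
tcp_rot: [[0.999, 0.0, 0.033], [-0.033, 0.0, 0.999], [0.0, -1.0, 0.0]]
ft_force: [0.2, -0.5, -0.9]
grip_width: 25.8
```

send_rows([
  [[0,0.05,0,0,0,0,0.2],[0,0.1,0,0,0,0,0.2],[0,0.1,0,0,0,0,0.2]],
])

```text
clock: 10.37
tcp_pos: [547.0, -238.2, 172.7]
tcp_rot: [[0.999, 0.0, 0.033], [-0.033, 0.0, 0.999], [0.0, -1.0, 0.0]]
ft_force: [0.1, -0.5, -0.7]
grip_width: 25.5
```

send_rows([
  [[0,0.05,0,0,0,0,0.2],[0,0.1,0,0,0,0,0.2],[0,0.15,0,0,0,0,0.2],[0,0.2,0,0,0,0,0.2],[0,0.2,0,0,0,0,0.2]],
])

```text
clock: 10.78
tcp_pos: [547.0, -238.2, 170.6]
tcp_rot: [[0.999, -0.0, 0.033], [-0.033, 0.0, 0.999], [-0.0, -1.0, 0.0]]
ft_force: [0.5, -0.5, -0.9]
grip_width: 25.8
```

send_rows([
  [[0,0.05,0,0,0,0,0.2],[0,0.1,0,0,0,0,0.2],[0,0.1,0,0,0,0,0.2]],
])

```text
clock: 11.03
tcp_pos: [546.9, -238.2, 169.5]
tcp_rot: [[0.999, -0.0, 0.033], [-0.033, 0.001, 0.999], [-0.0, -1.0, 0.001]]
ft_force: [0.2, 0.9, -1.1]
grip_width: 25.7
```

send_rows([
  [[0,0.05,0,0,0,0,0.2],[0,0.1,0,0,0,0,0.2],[0,0.1,0,0,0,0,0.2]],
])

```text
clock: 11.28
tcp_pos: [546.9, -238.1, 168.3]
tcp_rot: [[0.999, -0.0, 0.033], [-0.033, 0.001, 0.999], [-0.0, -1.0, 0.001]]
ft_force: [0.1, -0.0, -1.9]
grip_width: 25.2
```

send_rows([
  [[0,0,0.05,0,0,0,0.2],[0,0,0.1,0,0,0,0.2],[0,0,0.15,0,0,0,0.2],[0,0,0.15,0,0,0,0.2]],
])

```text
clock: 11.62
tcp_pos: [547.0, -236.6, 168.4]
tcp_rot: [[0.999, -0.0, 0.033], [-0.033, 0.001, 0.999], [-0.0, -1.0, 0.001]]
ft_force: [-0.1, -0.2, -0.3]
grip_width: 25.9
```

send_rows([
  [[0,0,0.05,0,0,0,0.2],[0,0,0.1,0,0,0,0.2],[0,0,0.1,0,0,0,0.2]],
])

```text
clock: 11.87
tcp_pos: [547.0, -235.4, 168.4]
tcp_rot: [[0.999, -0.0, 0.033], [-0.033, 0.001, 0.999], [-0.0, -1.0, 0.001]]
ft_force: [-1.3, -0.6, -0.3]
grip_width: 25.6
```

send_rows([
  [[0,0,0.05,0,0,0,0.2],[0,0,0.1,0,0,0,0.2],[0,0,0.1,0,0,0,0.2]],
])

```text
clock: 12.12
tcp_pos: [547.0, -234.3, 168.4]
tcp_rot: [[0.999, -0.0, 0.033], [-0.033, 0.001, 0.999], [-0.0, -1.0, 0.001]]
ft_force: [0.1, -0.4, -0.3]
grip_width: 25.9
```

send_rows([
  [[0,0,0.05,0,0,0,0.2],[0,0,0.1,0,0,0,0.2],[0,0,0.1,0,0,0,0.2]],
])

```text
clock: 12.37
tcp_pos: [547.1, -233.8, 168.4]
tcp_rot: [[0.999, -0.0, 0.033], [-0.033, -0.0, 0.999], [-0.0, -1.0, -0.0]]
ft_force: [-0.2, -3.3, -1.5]
grip_width: 25.9
```

send_rows([
  [[0,0,0.05,0,0,0,0.2],[0,0,0.1,0,0,0,0.2],[0,0,0.1,0,0,0,0.2]],
])

```text
clock: 12.62
tcp_pos: [547.1, -233.5, 168.4]
tcp_rot: [[0.999, -0.0, 0.033], [-0.033, -0.002, 0.999], [-0.0, -1.0, -0.002]]
ft_force: [-0.3, -5.4, -3.5]
grip_width: 25.7
```

send_rows([
  [[0,0,-0.1,0,0,0,0.2],[0,0,-0.3,0,0,0,0.2],[0,0,-0.45,0,0,0,0.2],[0,0,-0.55,0,0,0,0.2],[0,0,-0.55,0,0,0,0.2]],
])

```text
clock: 13.03
tcp_pos: [546.9, -239.0, 168.4]
tcp_rot: [[0.999, -0.0, 0.033], [-0.033, -0.002, 0.999], [-0.0, -1.0, -0.002]]
ft_force: [0.1, -0.7, -0.4]
grip_width: 25.7
```

send_rows([
  [[0,0,-0.05,0,0,0,0.2],[0,0,-0.1,0,0,0,0.2],[0,0,-0.1,0,0,0,0.2]],
])

```text
clock: 13.28
tcp_pos: [546.9, -240.0, 168.4]
tcp_rot: [[0.999, -0.0, 0.033], [-0.033, -0.002, 0.999], [-0.0, -1.0, -0.002]]
ft_force: [-0.2, 0.3, -2.3]
grip_width: 25.8
```

send_rows([
  [[0,0,-0.05,0,0,0,0.2],[0,0,-0.1,0,0,0,0.2],[0,0,-0.1,0,0,0,0.2]],
])

```text
clock: 13.53
tcp_pos: [546.8, -240.5, 168.4]
tcp_rot: [[0.999, -0.0, 0.033], [-0.033, -0.0, 0.999], [-0.0, -1.0, -0.0]]
ft_force: [0.2, 3.9, -1.0]
grip_width: 25.7
```

send_rows([
  [[0,0,0.1,0,0,0,0.2],[0,0,0.18,0,0,0,0.2],[0,0,0.18,0,0,0,0.2]],
], squeeze=45)

```text
clock: 13.78
tcp_pos: [546.9, -238.7, 168.4]
tcp_rot: [[0.999, -0.0, 0.033], [-0.033, -0.001, 0.999], [-0.0, -1.0, -0.001]]
ft_force: [0.2, -0.5, -0.9]
grip_width: 25.3
```

send_rows([
  [[0,0.05,0,0,0,0,0.2],[0,0.1,0,0,0,0,0.2],[0,0.15,0,0,0,0,0.2],[0,0.2,0,0,0,0,0.2],[0,0.2,0,0,0,0,0.2]],
])

```text
clock: 14.2
tcp_pos: [547.0, -239.0, 166.5]
tcp_rot: [[0.999, 0.0, 0.033], [-0.033, -0.001, 0.999], [0.0, -1.0, -0.001]]
ft_force: [-1.1, -0.9, 1.5]
grip_width: 25.5
```

send_rows([
  [[0,0.05,0.03,0,0,0,0.2],[0,0.1,0.03,0,0,0,0.2],[0,0.15,0.03,0,0,0,0.2],[0,0.2,0.03,0,0,0,0.2],[0,0.2,0.03,0,0,0,0.2]],
])

```text
clock: 14.62
tcp_pos: [547.0, -238.8, 164.5]
tcp_rot: [[0.999, 0.0, 0.033], [-0.033, -0.002, 0.999], [0.0, -1.0, -0.002]]
ft_force: [-0.7, -2.0, 1.4]
grip_width: 25.7
```

send_rows([
  [[0,0.05,0,0,0,0,0.2],[0,0.1,0,0,0,0,0.2],[0,0.15,0,0,0,0,0.2],[0,0.2,0,0,0,0,0.2],[0,0.2,0,0,0,0,0.2]],
])

```text
clock: 15.03
tcp_pos: [547.1, -238.8, 162.5]
tcp_rot: [[0.999, 0.0, 0.033], [-0.033, -0.002, 0.999], [0.0, -1.0, -0.002]]
ft_force: [0.5, -0.7, 1.8]
grip_width: 25.3
```

send_rows([
  [[0,0.05,0,0,0,0,0.2],[0,0.1,0,0,0,0,0.2],[0,0.15,0,0,0,0,0.2],[0,0.2,0,0,0,0,0.2],[0,0.25,0,0,0,0,0.2],[0,0.3,0,0,0,0,0.2],[0,0.3,0,0,0,0,0.2]],
])

```text
clock: 15.62
tcp_pos: [547.1, -238.9, 159.4]
tcp_rot: [[0.999, 0.0, 0.033], [-0.033, -0.002, 0.999], [0.0, -1.0, -0.002]]
ft_force: [0.2, -2.2, 2.2]
grip_width: 25.6
```

send_rows([
  [[0,0.05,0,0,0,0,0.2],[0,0.1,0,0,0,0,0.2],[0,0.15,0,0,0,0,0.2],[0,0.2,0,0,0,0,0.2],[0,0.2,0,0,0,0,0.2]],
])

```text
clock: 16.03
tcp_pos: [547.0, -239.0, 157.2]
tcp_rot: [[0.999, 0.0, 0.033], [-0.033, -0.002, 0.999], [0.0, -1.0, -0.002]]
ft_force: [0.8, -2.8, 0.1]
grip_width: 25.4
```

send_rows([
  [[0,0.05,0,0,0,0,0.2],[0,0.1,0,0,0,0,0.2],[0,0.15,0,0,0,0,0.2],[0,0.2,0,0,0,0,0.2],[0,0.2,0,0,0,0,0.2]],
])

```text
clock: 16.45
tcp_pos: [547.0, -239.0, 155.0]
tcp_rot: [[0.999, -0.0, 0.033], [-0.033, -0.002, 0.999], [-0.0, -1.0, -0.002]]
ft_force: [-0.1, -2.6, 1.3]
grip_width: 25.4
```

send_rows([
  [[0,0.1,0,0,0,0,0.2],[0,0.2,0,0,0,0,0.2],[0,0.3,0,0,0,0,0.2],[0,0.4,0,0,0,0,0.2],[0,0.4,0,0,0,0,0.2]],
])

```text
clock: 16.87
tcp_pos: [546.9, -238.9, 150.5]
tcp_rot: [[0.999, -0.001, 0.033], [-0.033, -0.001, 0.999], [-0.001, -1.0, -0.001]]
ft_force: [0.4, -2.6, -0.6]
grip_width: 25.5
```

send_rows([
  [[0,0.1,0,0,0,0,0.2],[0,0.2,0,0,0,0,0.2],[0,0.3,0,0,0,0,0.2],[0,0.4,0,0,0,0,0.2],[0,0.4,0,0,0,0,0.2]],
])

```text
clock: 17.28
tcp_pos: [546.6, -238.4, 146.0]
tcp_rot: [[0.999, -0.002, 0.033], [-0.033, -0.0, 0.999], [-0.002, -1.0, -0.0]]
ft_force: [0.2, 0.1, -0.3]
grip_width: 25.6
```

send_rows([
  [[0,0.1,0,0,0,0,0.2],[0,0.2,0,0,0,0,0.2],[0,0.3,0,0,0,0,0.2],[0,0.3,0,0,0,0,0.2],[0,0.3,0,0,0,0,0.2]],
])

```text
clock: 17.7
tcp_pos: [546.6, -238.4, 143.0]
tcp_rot: [[0.999, -0.002, 0.033], [-0.033, 0.0, 0.999], [-0.002, -1.0, -0.0]]
ft_force: [-0.5, 0.2, -1.0]
grip_width: 25.5
```

send_rows([
  [[0,0.1,0,0,0,0,0.2],[0,0.2,0,0,0,0,0.2],[0,0.3,0,0,0,0,0.2],[0,0.4,0,0,0,0,0.2],[0,0.4,0,0,0,0,0.2]],
])

```text
clock: 18.12
tcp_pos: [546.5, -238.3, 138.7]
tcp_rot: [[0.999, -0.002, 0.033], [-0.033, 0.0, 0.999], [-0.002, -1.0, 0.0]]
ft_force: [1.2, -0.5, -0.9]
grip_width: 25.4
```

send_rows([
  [[0,-0.2,0,0,0,0,0.2],[0,-0.5,0,0,0,0,0.2],[0,-0.8,0,0,0,0,0.2],[0,-1.1,0,0,0,0,0.2],[0,-1.3,0,0,0,0,0.2],[0,-1.3,0,0,0,0,0.2]],
])

```text
clock: 18.62
tcp_pos: [546.7, -238.4, 152.4]
tcp_rot: [[0.999, -0.001, 0.033], [-0.033, -0.0, 0.999], [-0.001, -1.0, -0.0]]
ft_force: [0.8, -0.2, -0.6]
grip_width: 25.4
```

send_rows([
  [[0,-0.1,0,0,0,0,0.2],[0,-0.2,0,0,0,0,0.2],[0,-0.3,0,0,0,0,0.2],[0,-0.3,0,0,0,0,0.2]],
])

```text
clock: 18.95
tcp_pos: [546.8, -238.4, 155.6]
tcp_rot: [[0.999, -0.001, 0.033], [-0.033, -0.0, 0.999], [-0.001, -1.0, -0.0]]
ft_force: [-0.1, -0.3, -1.4]
grip_width: 26.0
```

send_rows([
  [[0,-0.05,0,0,0,0,0.2],[0,-0.1,0,0,0,0,0.2],[0,-0.1,0,0,0,0,0.2]],
])

```text
clock: 19.2
tcp_pos: [546.8, -238.5, 156.6]
tcp_rot: [[0.999, -0.001, 0.033], [-0.033, -0.0, 0.999], [-0.001, -1.0, -0.001]]
ft_force: [0.0, -0.4, -0.9]
grip_width: 25.5
```

send_rows([
  [[0,-0.05,0,0,0,0,0.2],[0,-0.05,0,0,0,0,0.2]],
])

```text
clock: 19.37
tcp_pos: [546.7, -238.4, 156.9]
tcp_rot: [[0.999, -0.001, 0.033], [-0.033, -0.0, 0.999], [-0.001, -1.0, -0.0]]
ft_force: [-0.1, -0.5, -2.9]
grip_width: 25.8
```

send_rows([
  [[0,-0.05,0,0,0,0,0.2],[0,-0.05,0,0,0,0,0.2]],
])

```text
clock: 19.53
tcp_pos: [546.7, -238.4, 157.0]
tcp_rot: [[0.999, -0.002, 0.033], [-0.033, 0.0, 0.999], [-0.002, -1.0, 0.0]]
ft_force: [1.0, -0.1, -4.4]
grip_width: 25.4
```

send_rows([
  [[0,-0.08,0,0,0,0,0.2],[0,-0.08,0,0,0,0,0.2]],
])

```text
clock: 19.7
tcp_pos: [546.6, -238.4, 157.2]
tcp_rot: [[0.999, -0.003, 0.033], [-0.033, 0.001, 0.999], [-0.003, -1.0, 0.001]]
ft_force: [2.5, -1.0, -8.1]
grip_width: 25.5
```

send_rows([
  [[0,-0.1,0,0,0,0,0.2],[0,-0.1,0,0,0,0,0.2]],
])

```text
clock: 19.87
tcp_pos: [546.4, -238.4, 157.4]
tcp_rot: [[0.999, -0.003, 0.033], [-0.033, 0.001, 0.999], [-0.004, -1.0, 0.001]]
ft_force: [2.6, -1.9, -12.6]
grip_width: 25.6
```

send_rows([
  [[0,-0.08,0,0,0,0,0.2],[0,-0.08,0,0,0,0,0.2],[0,-0.08,0,0,0,0,0.2],[0,-0.08,0,0,0,0,0.2],[0,-0.08,0,0,0,0,0.2],[0,-0.08,0,0,0,0,0.2]],
])

```text
clock: 20.37
tcp_pos: [546.3, -238.3, 157.6]
tcp_rot: [[0.999, -0.004, 0.033], [-0.033, 0.002, 0.999], [-0.004, -1.0, 0.002]]
ft_force: [4.1, -2.3, -19.1]
grip_width: 25.6
```

send_rows([
  [[0,0.1,0,0,0,0,0.2],[0,0.3,0,0,0,0,0.2],[0,0.6,0.05,0,0,0,0.2],[0,0.9,0.1,0,0,0,0.2],[0,1.2,0.12,0,0,0,0.2],[0,1.5,0.12,0,0,0,0.2],[0,1.8,0.12,0,0,0,0.2],[0,2.0,0.12,0,0,0,0.2],[0,2.0,0.12,0,0,0,0.2]],
])

```text
clock: 21.12
tcp_pos: [546.1, -237.0, 137.1]
tcp_rot: [[0.999, -0.005, 0.033], [-0.033, 0.002, 0.999], [-0.005, -1.0, 0.002]]
ft_force: [-0.3, 1.0, -0.7]
grip_width: 25.4
```

```bash
python3 -c "
from h import *
s=r.read_state();print(s['tcp_pos'],s['ft_force'],s['joints'])
print(row([546.8,-237.15,136],88.1))
"
```

```text
[ 546.07226975 -236.96111147  137.09571005] [-0.2575781   1.00228965 -0.66478053] [-6.07675950e-01  5.47944571e-01  1.32066340e+00 -1.05946217e-03
  1.27826352e+00 -2.14504194e+00]
([0.07, 0.11, -0.02, -0.1, 0.0, -0.3], np.float64(0.0), np.float64(0.0))
```

send_rows([
  [[0.07,0.05,-0.02,-0.1,0,-0.3,0.2],[0.07,0.1,-0.02,-0.1,0,-0.3,0.2],[0.07,0.1,-0.02,-0.1,0,-0.3,0.2]],
])

```text
clock: 21.37
tcp_pos: [546.8, -237.2, 136.1]
tcp_rot: [[0.999, 0.0, 0.033], [-0.033, 0.0, 0.999], [0.0, -1.0, 0.0]]
ft_force: [0.1, -0.2, -0.3]
grip_width: 25.7
```

send_rows([
  [[0,0.05,0,0,0,0,0.2],[0,0.05,0,0,0,0,0.2],[0,0.05,0,0,0,0,0.2]],
])

```text
clock: 21.62
tcp_pos: [546.8, -237.2, 135.6]
tcp_rot: [[0.999, 0.0, 0.033], [-0.033, 0.0, 0.999], [0.0, -1.0, 0.0]]
ft_force: [-0.3, -0.4, -0.9]
grip_width: 25.9
```

send_rows([
  [[0,0.05,0,0,0,0,0.2],[0,0.05,0,0,0,0,0.2],[0,0.05,0,0,0,0,0.2]],
])

```text
clock: 21.87
tcp_pos: [546.8, -237.2, 135.1]
tcp_rot: [[0.999, 0.0, 0.033], [-0.033, 0.0, 0.999], [0.0, -1.0, 0.0]]
ft_force: [-0.3, 0.2, -0.6]
grip_width: 25.4
```

send_rows([
  [[0,0.05,0,0,0,0,0.2],[0,0.05,0,0,0,0,0.2],[0,0.05,0,0,0,0,0.2]],
])

```text
clock: 22.12
tcp_pos: [546.8, -237.2, 134.6]
tcp_rot: [[0.999, 0.0, 0.033], [-0.033, 0.0, 0.999], [0.0, -1.0, 0.0]]
ft_force: [-0.8, 0.1, -0.3]
grip_width: 25.5
```

send_rows([
  [[0,0.05,0,0,0,0,0.2],[0,0.05,0,0,0,0,0.2],[0,0.05,0,0,0,0,0.2]],
])

```text
clock: 22.37
tcp_pos: [546.8, -237.2, 134.1]
tcp_rot: [[0.999, 0.0, 0.033], [-0.033, 0.0, 0.999], [0.0, -1.0, 0.0]]
ft_force: [-0.1, 0.1, -0.1]
grip_width: 25.3
```

send_rows([
  [[0,0.05,0,0,0,0,0.2],[0,0.05,0,0,0,0,0.2],[0,0.05,0,0,0,0,0.2]],
])

```text
clock: 22.62
tcp_pos: [546.9, -237.3, 134.0]
tcp_rot: [[0.999, 0.001, 0.033], [-0.033, -0.0, 0.999], [0.001, -1.0, -0.0]]
ft_force: [-1.7, 0.6, 4.0]
grip_width: 25.4
```

send_rows([
  [[0,0.03,0,0,0,0,0.2],[0,0.03,0,0,0,0,0.2],[0,0.03,0,0,0,0,0.2]],
])

```text
clock: 22.87
tcp_pos: [546.9, -237.2, 133.9]
tcp_rot: [[0.999, 0.001, 0.033], [-0.033, -0.0, 0.999], [0.001, -1.0, -0.0]]
ft_force: [-2.0, 0.1, 4.5]
grip_width: 25.6
```

send_rows([
  [[0,-0.03,0,0,0,0,0.2],[0,-0.03,0,0,0,0,0.2],[0,-0.03,0,0,0,0,0.2],[0,-0.03,0,0,0,0,0.31],[0,-0.03,0,0,0,0,0.33],[0,-0.03,0,0,0,0,0.36],[0,-0.03,0,0,0,0,0.4],[0,-0.03,0,0,0,0,0.5],[0,-0.03,0,0,0,0,0.6],[0,-0.03,0,0,0,0,0.7],[0,-0.03,0,0,0,0,0.7],[0,-0.03,0,0,0,0,0.7]],
], squeeze=5)

```text
clock: 23.87
tcp_pos: [546.9, -237.3, 134.3]
tcp_rot: [[0.999, 0.001, 0.033], [-0.033, -0.0, 0.999], [0.001, -1.0, -0.0]]
ft_force: [0.0, -0.2, 0.4]
grip_width: 61.6
```

send_rows([
  [[0,-0.5,0,0,0,0,0.7],[0,-1.5,0,0,0,0,0.7],[0,-3,0,0,0,0,0.7],[0,-5,0,0,0,0,0.7],[0,-8,0,0,0,0,0.7],[0,-12,0,0,0,0,0.7],[0,-12,0,0,0,0,0.7]],
])

```text
clock: 24.45
tcp_pos: [548.4, -238.2, 262.8]
tcp_rot: [[0.999, 0.012, 0.033], [-0.033, -0.008, 0.999], [0.012, -1.0, -0.008]]
ft_force: [0.2, 0.1, 1.5]
grip_width: 61.8
```

```bash
python3 -c "
from h import *
s=r.read_state();print(s['tcp_pos'],s['joints'])
print(row([300,-480,260],60))
"
```

```text
[ 548.40237105 -238.21795991  262.84740603] [-6.07742988e-01  4.45497749e-01  1.12211452e+00  3.36581888e-04
  1.55932527e+00 -2.14574346e+00]
([-24.04, 0.18, -24.98, 0.3, 28.1, 0.8], np.float64(8.3), np.float64(3.9))
```

send_rows([
  [[-24,0,-25,0,28,0,0.7],[-24,0,-25,0,28,0,0.7],[-24,0,-25,0,28,0,0.7],[-24,0,-25,0,28,0,0.7],[-24,0,-25,0,28,0,0.7],[-24,0,-25,0,28,0,0.7],[-24,0,-25,0,28,0,0.7],[-24,0,-25,0,28,0,0.7],[-24,0,-25,0,28,0,0.7],[-24,0,-25,0,28,0,0.7],[-24,0,-25,0,28,0,0.7]],
])

```text
clock: 25.37
tcp_pos: [300.4, -480.1, 262.2]
tcp_rot: [[0.866, 0.013, 0.499], [-0.499, -0.008, 0.867], [0.015, -1.0, -0.001]]
ft_force: [0.1, 0.9, -0.3]
grip_width: 61.4
```

```bash
python3 look.py 9; python3 -c "
from h import *
cv2.imwrite('pics/full9.png',r.snapshot('side')[:,:,::-1])
for t in ('hook','gate','hook_grip'):
  for d in r.pinpoint('side',t)[:3]: print(t,np.round(d['position'],1),round(d['confidence'],2))
"
```

```text
[ 300.4 -480.1  262.2] [ 0.09  0.87 -0.27] 61.35747583884926 25.3667
side [[435.5, 130.7], [314.1, 152.7]] 284 117
top [[408.5, 250.3], [319.7, 185.3]] 289 150
hook [3.861e+02 2.171e+02 2.000e-01] 0.77
hook [ 550.4 -236.4   78.4] 0.49
hook_grip [386.3 222.   69.1] 0.85
hook_grip [ 545.7 -235.2  145.4] 0.47
```

View pics/side9.png

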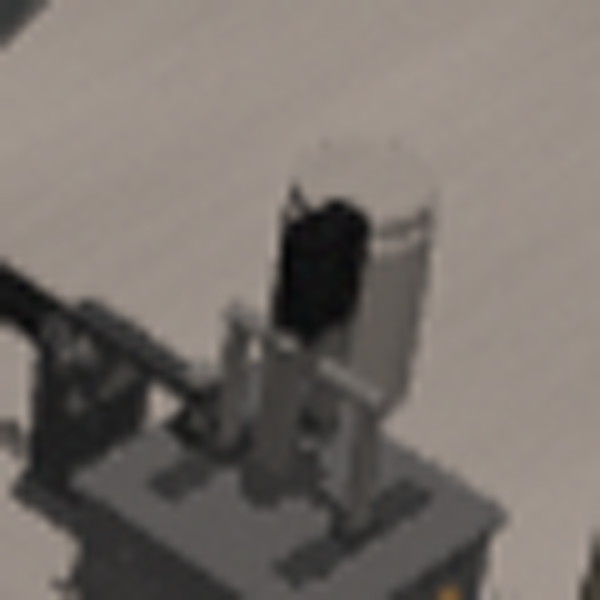

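View pics/full9.png

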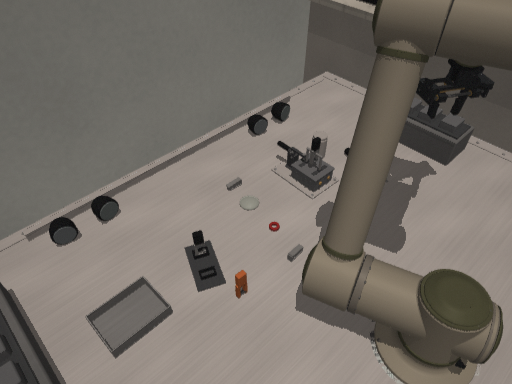

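```bash
python3 -c "
from workcell import r
print(r.sign_off())"
```

```text
the job is handed in; nothing more can be done
None
```

The gated hook is hanging upright on the bail with the gripper well clear, and I handed the job in at about 25.6 s of the 72 s allowed. No verdict was reported.

- **Picking the hook:** I took the hook with two legs and a cross tongue, not the C-shaped one beside it. Held near the side camera, its hinge pin showed on the leg at the −z side of the gripper.
- **Finding the bail:** With the bar in the mouth I felt both legs touch it, at about 3 to 5 N. The contacts were at y ≈ −234.2 and −240.1 mm, which put the bar at y ≈ −237.2 mm.
- **Gate opening:** I pushed straight down with the bar about 1.5 mm off centre, away from the hinge. The measured force stayed at about 3 N, and the load vanished at about the height where the gate should be past the bar.
- **Proof pull:** The bar met the shut gate with the hook's underside at about 100.7 mm (expected 100.5 mm). The pull was over 4 N for more than 0.5 s. It rose to about 18 N, more than I intended but under the 25 N limit, and I eased off at once.
- **Setting down:** The crown touched the bar with the hook's underside at about 78 mm, under about 5 N, and then I let go.

**Last checks:**
- The side picture shows the hook upright on the bail, and nothing else visibly moved. I did not measure the other things' positions.
- The locator put the hook's underside at 78.4 mm.
- The locator did not report the gate in that last picture. That it is shut rests on the proof pull.
- The first closing push was below the 3 to 8 N stated for the gate; I read forces only between moves, so a brief peak may have been missed.

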